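# Find the case with the loose calibration weight

## Task

Three sealed, identical-looking cases stand in the wire rack; in one of them the calibration weight has come out of its foam and rattles. Take the cases out one at a time and shake or tip them end to end to find it, keep every quiet case fully home in the rack, and hold the rattling one out forward, level and still, over the middle of the steel tray, a good hand's breadth (about 15 cm) above it, where it will be opened. Finish while still holding it there, and leave the tray and the other things on the worktop where they are.

Things in the scene. Friction and masses are not known exactly. Their poses are not given: they have to be found in the camera images.
- case_1_center (a point): Centre of the first of three outwardly identical sealed aluminium cases, in the rack's left place at the start: 112 long (x) x 42 wide (y) x 42 high mm, 0.31 to 0.41 kg, flat sides, clasp and paper seal at the -x end, hinge at +x. Point 21 mm above its underside, axes as the case. In exactly one of the three, not always the same, a 0.19 kg steel weight lies loose.
- case_2_center (a point): Centre of the second case, alike, in the middle place at the start. A loose weight is a stout disc 32 mm across and 30 high that slides up to 37 mm either way from the middle along the case's length when the case is shaken or tipped end-down beyond about 0.35 rad, and stays where it is once the case is level: it shifts the load's moment by up to 0.069 N m each way.
- case_3_center (a point): Centre of the third case, alike, in the right place at the start. In the two quiet cases the same weight is held in the middle by foam and nothing moves inside. No case can be opened here.
- rack: Fixed steel wire rack: plate 136 (x) x 262 (y) mm, top 5 mm above the worktop, three places 88 mm apart along y; origin under its centre on the worktop. Wire side guides (26 mm above the worktop, flared) stand only 26 mm or more from the case's middle along its length; half-way along, both its sides are free down to the plate, 46 mm between cases.
- place_1 (a point): The left (rack +y) place: where the centre of a case lies when fully home, 26 mm above the worktop. Case length along x. A case has 2 mm play all round, between flared wire guides that lead it in; low end stops reach 20 mm above the worktop.
- place_2 (a point): The middle place, alike.
- place_3 (a point): The right (rack -y) place, alike.
- tray_middle (a point): Middle of the floor (4 mm above the worktop) of a small stainless instrument tray, 91 (x) x 126 (y) x 16 mm, loose on the worktop ahead of the rack, with a gauze pack lying in it.
- tray: The same tray; origin at the centre of its underside.
- gauze: Bystander: flat white gauze pack lying in the tray, 55 x 95 x 9 mm; origin at the centre of its underside.
- penlight: Bystander: black penlight lying at the front right, 17 x 114 x 19 mm; origin at the centre of its underside.
- lens_case: Bystander: contact lens case with two screw caps, 36 x 72 x 18 mm, right of the tray; origin at the centre of its underside.
- cotton_jar: Bystander: jar of cotton buds, 77 mm across, 80 mm high, left of the rack; origin at the centre of its underside.
- loupe: Bystander: small black loupe, 32 mm across, 20 mm high, far left; origin at the centre of its underside.
- lens_pot: Bystander: black screw pot, 66 mm across, 33 mm high, front right; origin at the centre of its underside.
Mind the look-alikes: they are no part of the job. Leave any brown look-alike of the part that bears case_1_center alone.

How it is judged:
By the outcome, as a careful person would: the job done as asked, in the order asked, and still so for the second after the job is handed in, while the arm keeps its last pose, push and grip.
It also fails if it takes over 72 s, if anything falls off the work surface, if the arm or the gripper's body presses on something with over 40 N, if the wrist force passes 120 N, or if a joint passes its speed limit or range.

## Robot

A 6-joint arm with a two-finger parallel gripper is mounted at the origin on a cart in front of the work surface, level with it; the furniture and walls round the work are solid. World frame = base frame: x ahead of the robot, y to its left, z up, the work surface at z = 0. Lengths are in m, angles in rad, forces in N, time in s.
With the tool pointing down it reaches from about 0.3 to 0.825 m from the base axis. Payload 5.4 kg.
Tool frame: the origin (TCP) lies midway between the tips of the shut fingers; the grasp point (between the pads) lies 19 mm behind it; z points along the fingers, x is the direction in which the jaws open and shut, and the axes are right-handed (so a half turn about z gives the same grasp; the last joint's range is limited). The gripper opens to 92 mm and grips with 3 to 60 N. Pads are 20 mm wide; open, the fingers measure 128 mm over their backs; the gripper's body (75 mm by 189 mm) begins 69 mm behind the grasp point.
Start: joints at [-1.426, 0.158, 1.597, -0, 1.386, -0.21], TCP at [0.2, -0.539, 0.215] pointing down, gripper open.
Joint ranges: [-2.91, 2.91], [-0.94, 2.29], [0.18, 2.7], [-1.29, 4.43], [0.17, 2.64], [-3, 3]. Speed limits (rad/s): [2.57, 2.57, 3.14, 3.14, 3.14, 3.14].

## Interface

Orientations are given as a unit quaternion [x, y, z, w].
In Python, from workcell import status, optics, r gives the robot as it stands. The module is installed in compiled form; this text tells all that it offers.
- The arm moves only by the tool apply_moves, never from a script. Its arguments are lists of equal length, an entry for each row: "claw": the opening, from -1 (shut) to 1 (fully open), so that 0 is half open; "slide": the shift along the world's x, y, z in m, a list of three; "roll": the turn about the world's z in degrees. In form: {"claw": [claw, ...], "slide": [[x, y, z], ...], "roll": [roll, ...]}. A call has 1 to 20 rows; each row is the pose to reach, as a shift and turn from the pose measured when the call began; what a row does not reach only later rows make up. A row lasts 1/12 s, in which the tool goes at most 41.7 mm and 7.16 degrees, less where a joint would pass 70% of its speed; a pose out of reach is approached as far as the arm can. A call with a gripper value outside its range is refused whole. The fingers move at their own pace and stop on an object; "squeeze" is the grip in N (left out, the last holds). Time passes only in rows, so rows that repeat a pose let the fingers close. It gives the time, the measured TCP pose, the force and the opening at its end, in the units of the state.
- status.observe(): the state, without advancing time (a new reading comes with each control period).
- optics.read_camera(name): name is "side" or "top" or "wrist"; returns a dict with "frame" (420x560x3 uint8, red, green, blue), "range_z" (420x560 float32, m along the optical axis (not along the pixel's ray), 0 where there is no reading), "mtx" (3x3 intrinsics, pixels), "dist" ([k1, k2, p1, p2, k3] as OpenCV has them; the pictures are not rectified), "rvec" (rotation vector, rad) and "tvec" (3), from world to camera coordinates, as OpenCV has them; the wrist camera has in their place "hand_eye" (4x4, takes a point from camera to tool coordinates, whose origin is the TCP and whose axes are the tool frame's). Camera axes: x right, y down, z forward; pixel columns grow to the right and rows downward; lengths in m; the calibration is good to about 2 mm. A picture is of the moment at which its call begins: read the wrist's pose just before it.
- r.sign_off(): hands the job in, once; it reports no verdict.
The state is a dict: "t": time; "q": joint angles; "joint_vel": joint speeds; "effort": joint torques, N m; "tool_pos": TCP position; "eef_rot": TCP orientation; "wrist_force": force on the tool from outside, world axes, zero at the start; "wrist_torque": the same for the moment, N m; "grip_width": finger opening in m.
Only numpy, scipy, OpenCV 4.12 (cv2) and the standard library are available. Lean on these libraries where they do the work, as an engineer would, in place of code of your own. Each camera call takes 0.05 s, during which the arm holds its last target.

## Working session

There is one attempt and no reset: what is moved stays moved. The work goes in short steps, Python scripts to look and compute and a tool call to move; the robot and the scene stay as the last step left them, time stands still between calls to the robot, and variables do not carry over. Pictures are saved under pics/ and viewed, and the job is handed in when it is done.

Besides the shell and the picture viewer there is one more tool, called after "Emit:" as name(argument=value, ...), one argument or row to a line, values as JSON. apply_moves: Moves the arm, as the interface text tells. Its arguments: {"type":"object","properties":{"claw":{"type":"array"},"slide":{"type":"array"},"roll":{"type":"array"},"squeeze":{"type":"number"}},"required":["claw","slide","roll"]}

```bash
mkdir -p pics; python3 - <<'E'
from workcell import status, optics, r
import cv2,numpy as np,pickle
print(status.observe())
for n in ("side","top","wrist"):
    d=optics.read_camera(n); pickle.dump(d,open(n+"0.pkl","wb"))
    cv2.imwrite(f"pics/{n}0.png",d["frame"][:,:,::-1])
    print(n,d["mtx"],d["dist"],d.get("rvec"),d.get("tvec"),d.get("hand_eye"))
E
```

```text
{'t': 0.0, 'q': array([-1.42610383e+00,  1.59058014e-01,  1.59820055e+00,  1.49299215e-05,
        1.38620282e+00, -2.10104501e-01]), 'joint_vel': array([ 1.88733468e-03,  6.86344258e-04, -1.49581431e-03,  1.44013010e-04,
        8.67623949e-05,  4.48239543e-04]), 'effort': array([ 3.00359214e-03, -3.85570765e+01, -3.22106838e+01,  7.03613134e-02,
        3.79687152e-02, -1.48622889e-04]), 'tool_pos': array([ 0.19964644, -0.53857036,  0.21362976]), 'eef_rot': array([ 8.20791159e-01, -5.71227626e-01, -6.33382090e-04, -6.86962108e-04]), 'wrist_force': array([ 0.60247981,  0.92452191, -0.20471097]), 'wrist_torque': array([0.01996004, 0.02226292, 0.02537124]), 'grip_width': 0.0920423633216172}
side [[380.16663732   0.         278.30316973]
 [  0.         380.16663732 207.65854703]
 [  0.           0.           1.        ]] [-0.08912244  0.          0.          0.          0.        ] [ 1.00955651  2.37418942 -1.10815777] [ 0.30201086 -0.21750109  1.2111705 ] None
top [[462.63287366   0.         285.06919489]
 [  0.         462.63287366 208.37546985]
 [  0.           0.           1.        ]] [-0.0833282  0.         0.         0.         0.       ] [ 2.17294871 -2.12831667  0.09333144] [0.06787213 0.52700151 1.04522813] None
wrist [[309.82938248   0.         277.10531003]
 [  0.         309.82938248 205.25309822]
 [  0.           0.           1.        ]] [-0.04348774  0.          0.          0.          0.        ] None None [[ 9.99999510e-01  2.29050386e-04  9.62707633e-04  1.68560446e-03]
 [-4.83163243e-04  9.62015756e-01  2.72993501e-01 -7.71712008e-02]
 [-8.63610645e-04 -2.72993832e-01  9.62015396e-01 -1.69513079e-01]
 [ 0.00000000e+00  0.00000000e+00  0.00000000e+00  1.00000000e+00]]
```

View pics/top0.png

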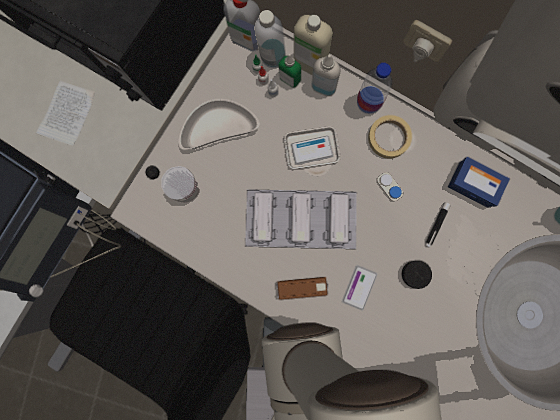

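View pics/side0.png

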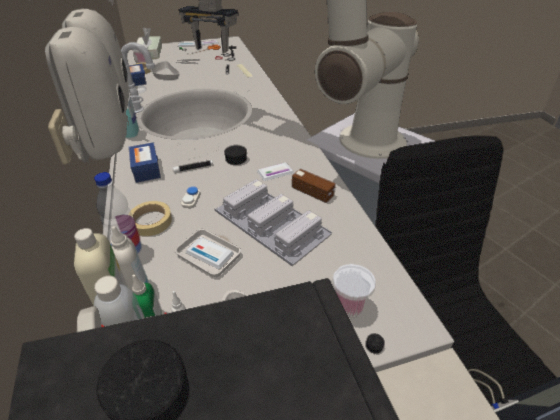

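The candidates are three grey cases in the rack, seen in the top view at about (263,217), (300,217) and (339,217). The brown look-alike is at (302,288) and a small white/purple box at (360,287). I choose the three in the rack. Next, a close crop and measurement.

```bash
cat > h.py <<'E'
import numpy as np,cv2
def ray_plane(d,uv,z):
    R,_=cv2.Rodrigues(np.array(d["rvec"],float)); t=np.array(d["tvec"],float).reshape(3)
    p=cv2.undistortPoints(np.array(uv,float).reshape(-1,1,2),d["mtx"],d["dist"]).reshape(-1,2)
    D=np.c_[p,np.ones(len(p))]@R; C=-R.T@t
    s=(z-C[2])/D[:,2]; return C+D*s[:,None]
def cloud(d):
    R,_=cv2.Rodrigues(np.array(d["rvec"],float)); t=np.array(d["tvec"],float).reshape(3)
    h,w=d["range_z"].shape; v,u=np.mgrid[:h,:w]
    p=cv2.undistortPoints(np.c_[u.ravel(),v.ravel()].astype(float).reshape(-1,1,2),d["mtx"],d["dist"]).reshape(-1,2)
    Z=d["range_z"].ravel().astype(float)
    P=(np.c_[p*Z[:,None],Z]-t)@R
    P[Z==0]=np.nan
    return P.reshape(h,w,3)
E
python3 - <<'E'
import pickle,numpy as np,cv2
from h import *
d=pickle.load(open("top0.pkl","rb"))
P=cloud(d); z=P[...,2]
im=d["frame"]
c=im[120:310,230:420,::-1]; cv2.imwrite("pics/crop0.png",cv2.resize(c,None,fx=4,fy=3.1,interpolation=cv2.INTER_CUBIC))
print("table z",np.nanmedian(z[260:270,200:240]))
m=((z>0.038)&(z<0.056)).astype(np.uint8); m[:180]=0;m[255:]=0;m[:,:240]=0;m[:,365:]=0
n,l,s,ce=cv2.connectedComponentsWithStats(m)
for i in range(1,n):
    if s[i,4]<100: continue
    ys,xs=np.where(l==i); r=cv2.minAreaRect(np.c_[P[ys,xs,0],P[ys,xs,1]].astype(np.float32)*1000)
    print(s[i],ce[i],r,np.median(z[ys,xs]))
# tray: outline by z .008-.03
for name,(x0,x1,y0,y1),(a,b) in (("tray",(275,350,120,178),(.006,.03)),("rackplate",(240,362,182,255),(.003,.08)),("jar",(150,210,155,210),(.02,.1)),("lens",(370,408,165,206),(.006,.03)),("brown",(270,335,270,305),(.01,.1))):
    sub=np.zeros_like(m); sub[y0:y1,x0:x1]=1
    ok=(sub>0)&(z>a)&(z<b); Q=P[ok]
    r=cv2.minAreaRect(Q[:,:2].astype(np.float32)*1000); print(name,r,len(Q),np.percentile(Q[:,2],95))
E
```

```text
table z 0.00040603710014295614
[254 192  19  50 880] [262.95568182 216.56931818] ((504.57037353515625, 128.8532257080078), (113.15618133544922, 41.929351806640625), 0.9388470649719238) 0.04727049942409557
[292 193  19  50 899] [301.22246941 217.5294772 ] ((504.1119689941406, 41.4527473449707), (113.13822937011719, 41.27975082397461), 0.9849944114685059) 0.04705828022768976
[331 194  18  50 851] [339.17978848 217.96709753] ((503.5434875488281, -46.58418273925781), (112.93441772460938, 39.68269729614258), 0.3461665213108063) 0.04700938692501152
tray ((675.54931640625, 27.134521484375), (160.63063049316406, 136.53599548339844), 88.38349914550781) 1248 0.017914219695091303
rackplate ((506.7434387207031, 42.488807678222656), (172.61184692382812, 289.7297058105469), 1.0260987281799316) 6157 0.04953981148485495
jar ((577.4696655273438, 347.3735046386719), (130.08851623535156, 76.60234069824219), 82.25802612304688) 1060 0.08577017187477814
lens ((592.7474975585938, -167.94009399414062), (60.92718505859375, 79.98128509521484), 88.34988403320312) 432 0.02072770362064438
brown ((342.754150390625, 35.49211120605469), (42.40089416503906, 114.42530822753906), 6.6801934242248535) 943 0.0451704383677203
```

View pics/crop0.png

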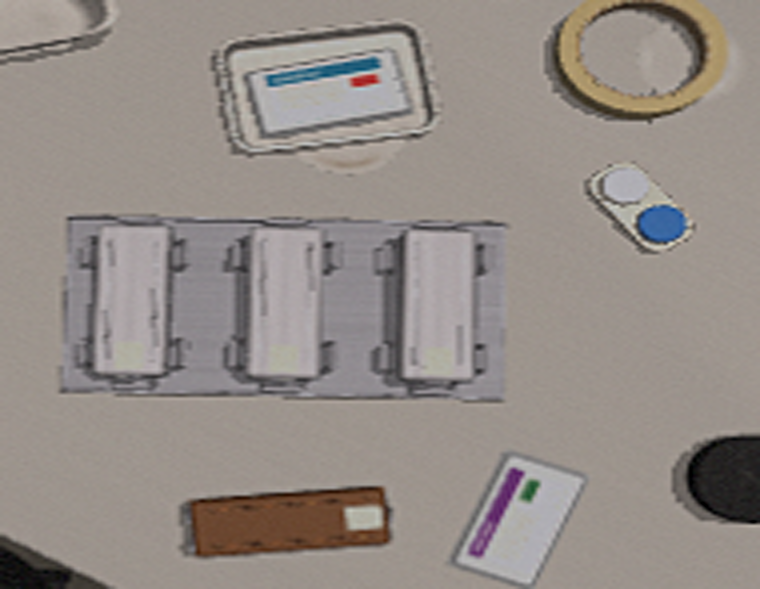

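Emit:
apply_moves(
  claw=[0.45,0.45,0.45,0.45,0.45,0.45,0.45,0.45,0.45,0.45,0.45,0.45,0.45,0.45,0.45,0.45,0.45,0.45],
  slide=[
    [0.02,0.033,0],
    [0.04,0.066,0],
    [0.06,0.1,0],
    [0.081,0.13,0],
    [0.101,0.164,0],
    [0.121,0.197,0],
    [0.142,0.23,0],
    [0.162,0.262,0],
    [0.182,0.295,0],
    [0.202,0.328,0],
    [0.222,0.36,0],
    [0.243,0.393,0],
    [0.263,0.426,0],
    [0.283,0.459,0],
    [0.295,0.48,0],
    [0.304,0.492,0],
    [0.304,0.492,0],
    [0.304,0.492,0],
  ],
  roll=[-2,-4,-6,-8,-10,-12,-14,-16,-18,-20,-20,-20,-20,-20,-20,-20,-20,-20],
  squeeze=45,
)

```text
t: 1.65
tool_pos: [0.5034, -0.0464, 0.2135]
eef_rot: [0.71, -0.704, -0.001, -0.0]
wrist_force: [-0.2, -0.9, -0.2]
grip_width: 0.0668
```

```bash
cat > w.py <<'E'
import sys,pickle,cv2,numpy as np
from workcell import status, optics
from scipy.spatial.transform import Rotation as Rn
def wrist(tag):
    s=status.observe(); d=optics.read_camera("wrist")
    cv2.imwrite(f"pics/{tag}.png",d["frame"][:,:,::-1])
    H=np.eye(4); H[:3,:3]=Rn.from_quat(s["eef_rot"]).as_matrix(); H[:3,3]=s["tool_pos"]
    M=np.linalg.inv(H@d["hand_eye"]); d["rvec"]=cv2.Rodrigues(M[:3,:3])[0]; d["tvec"]=M[:3,3]
    pickle.dump(d,open(tag+".pkl","wb"))
    return s,d
def show(s):
    R=Rn.from_quat(s["eef_rot"]).as_matrix()
    print("t %.2f pos %s jawyaw %.2f tilt %.4f F %s T %s w %.4f"%(s["t"],np.round(s["tool_pos"],4),np.degrees(np.arctan2(R[1,0],R[0,0])),np.arccos(min(1,-R[2,2])),np.round(s["wrist_force"],2),np.round(s["wrist_torque"],3),s["grip_width"]))
E
python3 - <<'E'
from w import *; from h import *
s,d=wrist("w1"); show(s)
P=cloud(d); z=P[...,2]
m=((z>0.040)&(z<0.056)).astype(np.uint8)
n,l,st,ce=cv2.connectedComponentsWithStats(m)
for i in range(1,n):
    if st[i,4]<400: continue
    ys,xs=np.where(l==i); print(st[i],cv2.minAreaRect(np.c_[P[ys,xs,0],P[ys,xs,1]].astype(np.float32)*1000),np.median(z[ys,xs]))
d=pickle.load(open("top0.pkl","rb"))
P=cloud(d); Q=P[120:165,275:350].reshape(-1,3)
Q=Q[(Q[:,2]>.011)&(Q[:,2]<.03)]; print("tray rim pts",len(Q),np.percentile(Q[:,0],[0,2,98,100]),np.percentile(Q[:,1],[0,2,98,100]))
print(ray_plane(d,[[284,145],[340,140],[336,130],[290,169],[311.8,148.4]],.016))
E
```

```text
t 1.65 pos [ 0.5034 -0.0464  0.2135] jawyaw -89.58 tilt 0.0014 F [-0.17 -0.94 -0.21] T [0.014 0.033 0.023] w 0.0668
[ 519   54   41   88 1871] ((602.079345703125, -329.8431396484375), (92.1561508178711, 45.49278259277344), 12.693624496459961) 0.053823024574256056
[ 100  137   48   97 3587] ((504.443603515625, 125.90420532226562), (42.423831939697266, 112.37261199951172), 89.95609283447266) 0.04614225108439649
[ 179  137   43   99 3684] ((503.7649841308594, 38.37323760986328), (42.98862075805664, 113.8389892578125), 89.96771240234375) 0.046255551045252336
[ 260  138   39   99 3621] ((503.4356994628906, -49.839111328125), (42.0955696105957, 113.57571411132812), 89.8207015991211) 0.0463553180180031
[ 204  293   54   26 1089] ((350.35052490234375, 10.96959114074707), (37.12736129760742, 68.44952392578125), 0.9231667518615723) 0.04125522172027444
tray rim pts 912 [0.63344243 0.63739993 0.72493406 0.72978137] [-0.04673887 -0.04222335  0.08036967  0.08337031]
[[ 0.68009197  0.08515974  0.016     ]
 [ 0.69469252 -0.04889287  0.016     ]
 [ 0.71924205 -0.03913548  0.016     ]
 [ 0.62174104  0.06954838  0.016     ]
 [ 0.67284084  0.01841081  0.016     ]]
```

View pics/w1.png

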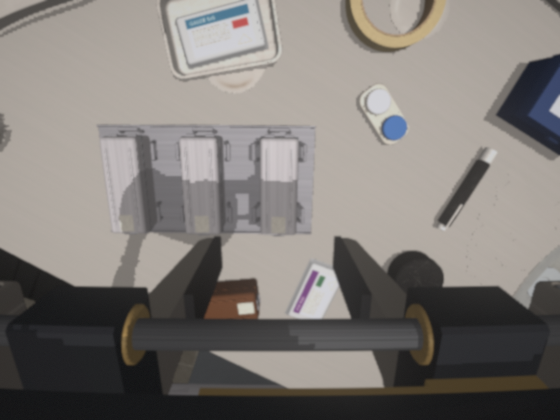

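Emit:
apply_moves(
  claw=[0.45,0.45,0.45,0.45,0.45,0.45,0.45,0.45,0.45,0.45],
  slide=[
    [0,-0.002,-0.035],
    [0,-0.002,-0.07],
    [0,-0.002,-0.1],
    [0,-0.002,-0.13],
    [0,-0.002,-0.15],
    [0,-0.002,-0.17],
    [0,-0.002,-0.185],
    [0,-0.002,-0.195],
    [0,-0.002,-0.201],
    [0,-0.002,-0.201],
  ],
  roll=[0,0,0,0,0,0,0,0,0,0],
)

```text
t: 2.53
tool_pos: [0.5023, -0.0495, 0.0117]
eef_rot: [0.709, -0.705, -0.001, 0.0]
wrist_force: [0.3, -0.6, 0.3]
grip_width: 0.0669
```

```bash
python3 - <<'E'
from w import *
s,d=wrist("w2"); show(s)
E
```

```text
t 2.53 pos [ 0.5023 -0.0495  0.0117] jawyaw -89.72 tilt 0.0030 F [ 0.25 -0.61  0.34] T [0.019 0.01  0.006] w 0.0669
```

View pics/w2.png

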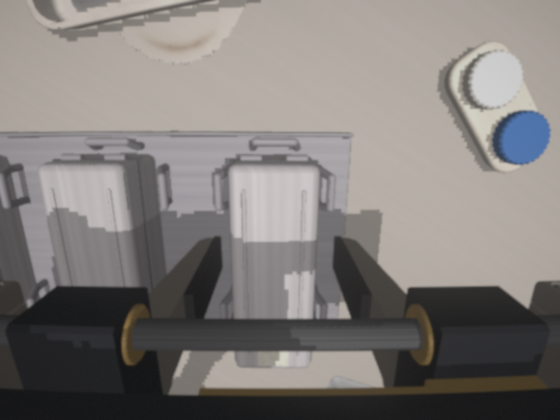

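The fingers straddle case 3 at (274,260), centred on its sides. Next I close on it.

Emit:
apply_moves(
  claw=[-1,-1,-1,-1,-1,-1,-1,-1],
  slide=[
    [0.001,0,0],
    [0.001,0,0],
    [0.001,0,0],
    [0.001,0,0],
    [0.001,0,0],
    [0.001,0,0],
    [0.001,0,0],
    [0.001,0,0],
  ],
  roll=[0,0,0,0,0,0,0,0],
  squeeze=45,
)

```text
t: 3.25
tool_pos: [0.5047, -0.0492, 0.0134]
eef_rot: [0.709, -0.705, -0.0, -0.001]
wrist_force: [-1.0, 3.2, 6.0]
grip_width: 0.0416
```

Emit:
apply_moves(
  claw=[-1,-1,-1,-1,-1,-1,-1,-1,-1,-1,-1,-1],
  slide=[
    [0,0,0.01],
    [0,0,0.03],
    [0,0,0.06],
    [0,0,0.09],
    [0,0,0.12],
    [0,0,0.15],
    [0,0,0.17],
    [0,0,0.18],
    [0,0,0.18],
    [0,0,0.18],
    [0,0,0.18],
    [0,0,0.18],
  ],
  roll=[0,0,0,0,0,0,0,0,0,0,0,0],
)

```text
t: 4.25
tool_pos: [0.5033, -0.0488, 0.1912]
eef_rot: [0.709, -0.705, -0.002, 0.0]
wrist_force: [-1.1, -0.4, -5.1]
grip_width: 0.0418
```

```bash
python3 - <<'E'
from w import *
s,d=wrist("w3"); show(s); show(status.observe()); print(s["effort"])
E
```

```text
t 4.25 pos [ 0.5033 -0.0488  0.1912] jawyaw -89.71 tilt 0.0048 F [-1.07 -0.45 -5.07] T [ 0.023 -0.011  0.028] w 0.0418
t 4.30 pos [ 0.5035 -0.0489  0.1914] jawyaw -89.71 tilt 0.0043 F [ 0.36 -0.2  -4.  ] T [0.047 0.012 0.008] w 0.0414
[ 6.13032884e-03 -3.38884628e+01 -3.37827301e+01  4.24471591e-02
 -5.74461871e-02 -1.78426558e-04]
```

View pics/w3.png

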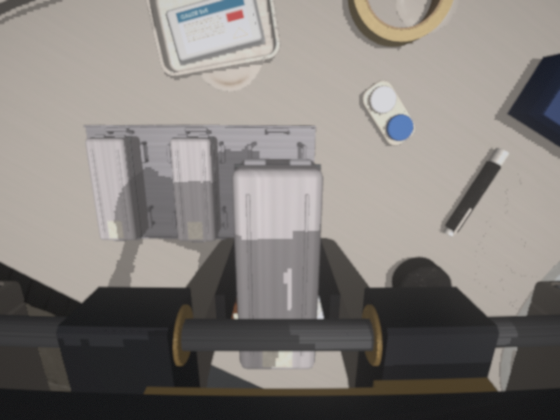

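Case 3 is up and level in the picture, with its place in the rack empty. Next I shake it along x, ending forward.

Emit:
apply_moves(
  claw=[-1,-1,-1,-1,-1,-1,-1,-1,-1,-1,-1,-1,-1,-1,-1,-1],
  slide=[
    [0.04,0,0],
    [0.08,0,0],
    [0.04,0,0],
    [0,0,0],
    [0.04,0,0],
    [0.08,0,0],
    [0.04,0,0],
    [0.03,0,0],
    [0.02,0,0],
    [0.01,0,0],
    [0,0,0],
    [0,0,0],
    [0,0,0],
    [0,0,0],
    [0,0,0],
    [0,0,0],
  ],
  roll=[0,0,0,0,0,0,0,0,0,0,0,0,0,0,0,0],
  squeeze=50,
)

```text
t: 5.63
tool_pos: [0.5039, -0.0489, 0.1914]
eef_rot: [0.709, -0.705, -0.002, 0.0]
wrist_force: [-1.1, -0.5, -2.8]
grip_width: 0.0416
```

```bash
cat > tq.py <<'E'
from w import *
def meas(tag,n=12):
    F=[];T=[];E=[]
    for i in range(n):
        s=status.observe(); F.append(s["wrist_force"]);T.append(s["wrist_torque"]);E.append(s["effort"])
        optics.read_camera("side")
    show(s); print(tag,"F",np.mean(F,0).round(3),"T",np.mean(T,0).round(4),"sd",np.std(T,0).round(4),"eff",np.mean(E,0).round(3))
E
python3 -c "
from tq import *; meas('after +x'); wrist('w4')"
```

```text
t 6.18 pos [ 0.5035 -0.0489  0.1914] jawyaw -89.71 tilt 0.0043 F [-0.38  0.35 -3.73] T [ 0.056 -0.039 -0.033] w 0.0419
after +x F [ 0.125 -0.149 -3.54 ] T [ 0.0332 -0.0084 -0.0106] sd [0.0193 0.0291 0.0318] eff [ -0.    -33.45  -33.464   0.043  -0.045   0.   ]
```

Emit:
apply_moves(
  claw=[-1,-1,-1,-1,-1,-1,-1,-1,-1,-1,-1,-1,-1,-1,-1,-1],
  slide=[
    [-0.04,0,0],
    [-0.08,0,0],
    [-0.04,0,0],
    [0,0,0],
    [-0.04,0,0],
    [-0.08,0,0],
    [-0.04,0,0],
    [-0.03,0,0],
    [-0.02,0,0],
    [-0.01,0,0],
    [0,0,0],
    [0,0,0],
    [0,0,0],
    [0,0,0],
    [0,0,0],
    [0,0,0],
  ],
  roll=[0,0,0,0,0,0,0,0,0,0,0,0,0,0,0,0],
)

```text
t: 7.62
tool_pos: [0.5032, -0.0489, 0.1914]
eef_rot: [0.709, -0.705, -0.002, 0.0]
wrist_force: [0.7, -0.2, -3.8]
grip_width: 0.0419
```

```bash
python3 -c "
from tq import *; meas('after -x'); wrist('w5')"
```

```text
t 8.17 pos [ 0.5035 -0.0489  0.1914] jawyaw -89.71 tilt 0.0043 F [ 0.42 -0.36 -3.67] T [ 0.031 -0.021  0.04 ] w 0.0418
after -x F [ 0.032 -0.071 -3.718] T [0.0259 0.0004 0.0098] sd [0.0287 0.0346 0.038 ] eff [-1.0000e-03 -3.3448e+01 -3.3450e+01  4.4000e-02 -4.3000e-02 -0.0000e+00]
```

View pics/w5.png

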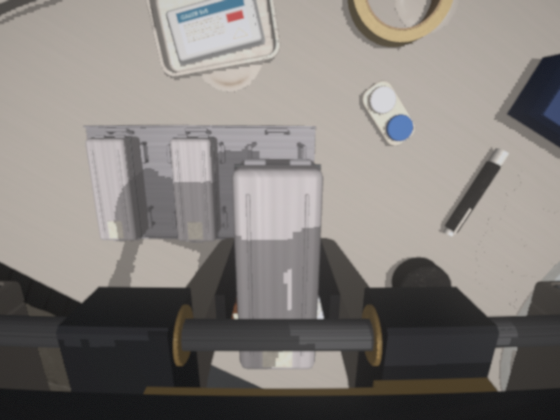

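Nothing shifted: the wrist torque and joint 5 effort are unchanged. Before I trust that, I'll check that the shake really accelerates hard enough (more than 3.6 m/s²).

Emit:
apply_moves(
  claw=[-1,-1],
  slide=[
    [0.041,0,0],
    [0.082,0,0],
  ],
  roll=[0,0],
)

```text
t: 8.43
tool_pos: [0.5844, -0.0484, 0.1904]
eef_rot: [0.709, -0.706, -0.003, 0.001]
wrist_force: [0.8, -0.8, -1.3]
grip_width: 0.0418
```

```bash
python3 -c "
from w import *; s=status.observe(); show(s); print(s['joint_vel'].round(3))"
```

```text
t 8.43 pos [ 0.5844 -0.0484  0.1904] jawyaw -89.75 tilt 0.0067 F [ 0.82 -0.75 -1.3 ] T [-0.039 -0.076 -0.036] w 0.0418
[ 0.262  1.291 -1.524  0.     0.142  0.258]
```

Emit:
apply_moves(
  claw=[-1],
  slide=[
    [-0.041,0,0],
  ],
  roll=[0],
)

```text
t: 8.52
tool_pos: [0.561, -0.0527, 0.1798]
eef_rot: [0.708, -0.706, -0.005, 0.001]
wrist_force: [-1.6, -1.2, -6.8]
grip_width: 0.0417
```

```bash
python3 -c "
from w import *; s=status.observe(); show(s); print(s['joint_vel'].round(3))"
```

```text
t 8.52 pos [ 0.561  -0.0527  0.1798] jawyaw -89.79 tilt 0.0110 F [-1.6  -1.22 -6.78] T [-0.103  0.15   0.004] w 0.0417
[-0.299 -1.706  1.977 -0.076 -0.008 -0.293]
```

Emit:
apply_moves(
  claw=[-1],
  slide=[
    [-0.041,0,0],
  ],
  roll=[0],
)

```text
t: 8.6
tool_pos: [0.5218, -0.053, 0.1737]
eef_rot: [0.709, -0.705, -0.011, 0.004]
wrist_force: [-0.6, -0.0, -2.4]
grip_width: 0.0418
```

```bash
python3 -c "
from w import *; s=status.observe(); show(s); print(s['joint_vel'].round(3))"
```

```text
t 8.60 pos [ 0.5218 -0.053   0.1737] jawyaw -89.70 tilt 0.0232 F [-0.56 -0.03 -2.36] T [0.046 0.059 0.024] w 0.0418
[-0.297 -0.797  1.022  0.021 -0.256 -0.287]
```

Velocity reversed from +0.5 to −0.5 m/s within one row, so about 12 m/s², well above what is needed. Case 3 is quiet, so I put it back.

Emit:
apply_moves(
  claw=[-1,-1,-1,-1,-1,-1,-1,-1,-1],
  slide=[
    [-0.01,0.002,-0.01],
    [-0.018,0.004,-0.04],
    [-0.018,0.004,-0.07],
    [-0.018,0.004,-0.09],
    [-0.018,0.004,-0.1],
    [-0.018,0.004,-0.104],
    [-0.018,0.004,-0.104],
    [-0.018,0.004,-0.104],
    [-0.018,0.004,-0.104],
  ],
  roll=[0,0,0,0,0,0,0,0,0],
)

```text
t: 9.35
tool_pos: [0.5053, -0.0496, 0.0715]
eef_rot: [0.709, -0.705, -0.009, 0.003]
wrist_force: [-0.3, 0.5, -3.8]
grip_width: 0.0419
```

```bash
python3 -c "
from tq import *; meas('hover',4)"
```

```text
t 9.50 pos [ 0.5047 -0.0494  0.0709] jawyaw -89.70 tilt 0.0209 F [-0.13 -0.03 -3.08] T [-0.018  0.002 -0.073] w 0.0418
hover F [ 1.000e-03  3.730e-01 -3.498e+00] T [-0.0018 -0.0194 -0.0139] sd [0.0235 0.0134 0.0443] eff [-4.0000e-03 -3.6070e+01 -2.9382e+01  4.6000e-02  5.0000e-02 -1.0000e-03]
```

A small tilt of 0.02 rad was locked in because a call began mid-motion. It's harmless for seating, and I'll correct it afterwards. Now lowering.

Emit:
apply_moves(
  claw=[-1,-1,-1,-1,-1,-1,-1,-1],
  slide=[
    [-0.0005,0,-0.015],
    [-0.0005,0,-0.03],
    [-0.0005,0,-0.04],
    [-0.0005,0,-0.048],
    [-0.0005,0,-0.054],
    [-0.0005,0,-0.057],
    [-0.0005,0,-0.057],
    [-0.0005,0,-0.057],
  ],
  roll=[0,0,0,0,0,0,0,0],
)

```text
t: 10.22
tool_pos: [0.5044, -0.0493, 0.014]
eef_rot: [0.709, -0.705, -0.01, 0.003]
wrist_force: [-0.8, 1.6, -3.6]
grip_width: 0.0418
```

```bash
python3 -c "
from w import *
s,d=wrist('w6'); show(s); R=Rn.from_quat(s['eef_rot']).as_matrix(); print(R[:,2])"
```

```text
t 10.22 pos [ 0.5044 -0.0493  0.014 ] jawyaw -89.71 tilt 0.0207 F [-0.82  1.58 -3.55] T [0.134 0.002 0.002] w 0.0418
[-0.01827236  0.00981219 -0.9997849 ]
```

View pics/w6.png

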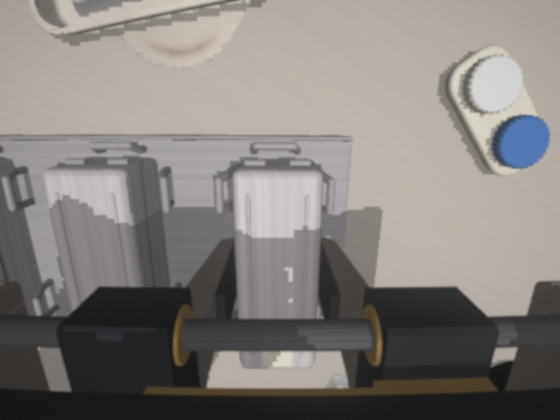

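The case sits between the guides but still hangs (−3.6 N). I go 1.5 mm lower, then release slowly.

Emit:
apply_moves(
  claw=[-1,-1,-1,0,0.2,0.45,0.45,0.45,0.45],
  slide=[
    [0,0,-0.001],
    [0,0,-0.002],
    [0,0,-0.002],
    [0,0,-0.002],
    [0,0,-0.002],
    [0,0,-0.002],
    [0,0,-0.002],
    [0,0,-0.002],
    [0,0,-0.002],
  ],
  roll=[0,0,0,0,0,0,0,0,0],
)

```text
t: 11.02
tool_pos: [0.5045, -0.0494, 0.0119]
eef_rot: [0.709, -0.705, -0.01, 0.003]
wrist_force: [0.1, 0.5, -0.1]
grip_width: 0.0669
```

Emit:
apply_moves(
  claw=[0.45,0.45,0.45,0.45,0.45,0.45,0.45,0.45],
  slide=[
    [0,0,0.02],
    [0,0,0.05],
    [0,0,0.09],
    [0,0,0.13],
    [0,0,0.16],
    [0,0,0.18],
    [0,0,0.18],
    [0,0,0.18],
  ],
  roll=[0,0,0,0,0,0,0,0],
)

```text
t: 11.68
tool_pos: [0.5051, -0.0496, 0.1927]
eef_rot: [0.709, -0.705, -0.009, 0.002]
wrist_force: [-0.3, 0.2, -0.1]
grip_width: 0.0668
```

```bash
cat > tops.py <<'E'
from w import *; from h import *
def tops(tag,cam="wrist"):
    if cam=="wrist": s,d=wrist(tag); show(s)
    else:
        d=optics.read_camera(cam); cv2.imwrite(f"pics/{tag}.png",d["frame"][:,:,::-1])
    P=cloud(d); z=P[...,2]
    m=((z>0.037)&(z<0.058)).astype(np.uint8)
    n,l,st,ce=cv2.connectedComponentsWithStats(m)
    for i in range(1,n):
        if st[i,4]<400: continue
        ys,xs=np.where(l==i); r=cv2.minAreaRect(np.c_[P[ys,xs,0],P[ys,xs,1]].astype(np.float32)*1000); zz=z[ys,xs]; A=np.c_[P[ys,xs,:2],np.ones(len(ys))]; c=np.linalg.lstsq(A,zz,rcond=None)[0]
        print(st[i],np.round(r[0],1),np.round(r[1],1),round(r[2],1),"z %.4f slope %s"%(np.median(zz),c[:2].round(4)))
E
python3 -c "
from tops import *
tops('w7'); tops('t7','top')"
```

```text
t 11.68 pos [ 0.5051 -0.0496  0.1927] jawyaw -89.70 tilt 0.0181 F [-0.27  0.16 -0.11] T [0.015 0.004 0.011] w 0.0668
[531  70  29  63 892] [ 598.1 -322.9] [62.3 30.6] 13.0 z 0.0481 slope [-0.1124  0.1965]
[ 170  137   48  105 4113] [504.   38.3] [ 42.8 114.2] 90.0 z 0.0463 slope [-0.0038  0.0315]
[  86  138   55  102 4090] [504.4 125.8] [ 42.6 112.7] 89.9 z 0.0461 slope [-0.0012  0.0572]
[ 258  138   42  105 4080] [503.7 -51.5] [114.1  42.1] 0.2 z 0.0464 slope [-0.0037  0.0014]
[204 299  53  20 865] [357.3   6.7] [63.7 27.7] 89.0 z 0.0410 slope [-0.0639  0.0071]
[153   8  72 101 457] [884.4 313.4] [ 15.9 294.3] 57.6 z 0.0474 slope [0.2125 0.3575]
[ 452  157   58   50 1513] [ 595.1 -372.1] [115.8  74.9] 62.7 z 0.0548 slope [ 0.0312 -0.0304]
[254 192  19  50 887] [505.1 128.7] [114.   41.7] 0.9 z 0.0472 slope [0.0022 0.0147]
[292 193  19  50 577] [503.8  41.2] [ 41.3 112.8] 88.9 z 0.0472 slope [-0.0013  0.0009]
[331 219  18  25 419] [474.6 -47.1] [55.1 38.9] 0.6 z 0.0472 slope [ 0.0158 -0.0327]
```

View pics/w7.png

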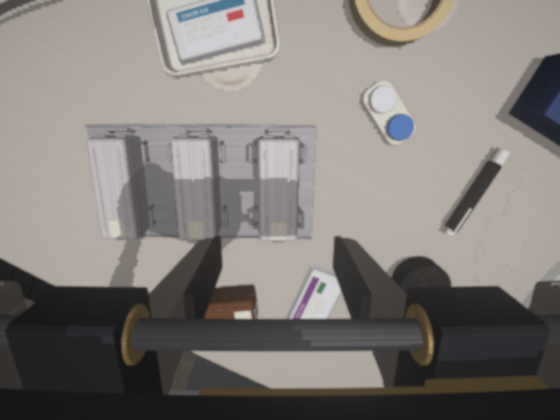

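All three cases sit home at the same height (top z 0.046). Next I take out the tool tilt with a mirrored mid-motion restart while going to case 2.

Emit:
apply_moves(
  claw=[0.45,0.45],
  slide=[
    [-0.041,0,0],
    [-0.082,0,0],
  ],
  roll=[0,0],
)

```text
t: 11.95
tool_pos: [0.4193, -0.0484, 0.1863]
eef_rot: [0.709, -0.705, -0.015, 0.005]
wrist_force: [-0.6, -0.7, 1.7]
grip_width: 0.0666
```

Emit:
apply_moves(
  claw=[0.45],
  slide=[
    [0.041,0,0],
  ],
  roll=[0],
)

```text
t: 12.03
tool_pos: [0.431, -0.0387, 0.1754]
eef_rot: [0.709, -0.705, -0.027, 0.011]
wrist_force: [-8.1, 3.6, -8.7]
grip_width: 0.067
```

```bash
cat > tv.py <<'E'
from w import *
s=status.observe(); show(s); R=Rn.from_quat(s['eef_rot']).as_matrix(); print(R[:,2].round(4))
E
python3 tv.py
```

```text
t 12.03 pos [ 0.431  -0.0387  0.1754] jawyaw -89.70 tilt 0.0583 F [-8.07  3.6  -8.74] T [0.144 0.435 0.039] w 0.0670
[-0.0541  0.0217 -0.9983]
```

Emit:
apply_moves(
  claw=[0.45],
  slide=[
    [0.03,0.028,0],
  ],
  roll=[0],
)

```text
t: 12.12
tool_pos: [0.4535, -0.0112, 0.1701]
eef_rot: [-0.707, 0.707, 0.029, -0.014]
wrist_force: [1.7, -0.3, 1.6]
grip_width: 0.0668
```

```bash
python3 tv.py
```

```text
t 12.12 pos [ 0.4535 -0.0112  0.1701] jawyaw -90.07 tilt 0.0648 F [ 1.74 -0.34  1.63] T [-0.008 -0.12   0.007] w 0.0668
[-0.0608  0.0222 -0.9979]
```

Emit:
apply_moves(
  claw=[0.45,0.45,0.45],
  slide=[
    [0,0,0.03],
    [0,0,0.03],
    [0,0,0.03],
  ],
  roll=[0,0,0],
)

```text
t: 12.37
tool_pos: [0.4538, -0.0114, 0.1996]
eef_rot: [-0.707, 0.707, 0.029, -0.014]
wrist_force: [0.2, -0.3, -0.2]
grip_width: 0.0666
```

```bash
python3 tv.py
```

```text
t 12.37 pos [ 0.4538 -0.0114  0.1996] jawyaw -90.04 tilt 0.0638 F [ 0.19 -0.26 -0.21] T [0.009 0.    0.01 ] w 0.0666
[-0.06    0.0217 -0.998 ]
```

Emit:
apply_moves(
  claw=[0.45],
  slide=[
    [0,0,0.041],
  ],
  roll=[0],
)

```text
t: 12.45
tool_pos: [0.4491, -0.0105, 0.2322]
eef_rot: [-0.706, 0.707, 0.036, -0.018]
wrist_force: [0.6, -0.5, -1.2]
grip_width: 0.0665
```

```bash
python3 tv.py
```

```text
t 12.45 pos [ 0.4491 -0.0105  0.2322] jawyaw -90.10 tilt 0.0802 F [ 0.61 -0.49 -1.19] T [ 0.068 -0.027  0.01 ] w 0.0665
[-0.0757  0.0263 -0.9968]
```

Emit:
apply_moves(
  claw=[0.45],
  slide=[
    [0,0,-0.041],
  ],
  roll=[0],
)

```text
t: 12.53
tool_pos: [0.4584, -0.0138, 0.2106]
eef_rot: [-0.706, 0.707, 0.026, -0.012]
wrist_force: [3.9, -2.1, 2.9]
grip_width: 0.0665
```

```bash
python3 tv.py
```

```text
t 12.53 pos [ 0.4584 -0.0138  0.2106] jawyaw -90.11 tilt 0.0571 F [ 3.89 -2.08  2.93] T [ 0.039 -0.149 -0.045] w 0.0665
[-0.0536  0.0195 -0.9984]
```

Fast downward rows tilt it back the right way and fast upward rows the wrong way. I'll correct using downward single-row calls and rise gently.

Emit:
apply_moves(
  claw=[0.45],
  slide=[
    [0,0,-0.041],
  ],
  roll=[0],
)

```text
t: 12.62
tool_pos: [0.4606, -0.0152, 0.17]
eef_rot: [-0.706, 0.708, 0.023, -0.011]
wrist_force: [-0.8, 0.0, -2.1]
grip_width: 0.0663
```

```bash
python3 tv.py
```

```text
t 12.62 pos [ 0.4606 -0.0152  0.17  ] jawyaw -90.16 tilt 0.0517 F [-0.79  0.02 -2.11] T [-0.013 -0.043 -0.003] w 0.0663
[-0.0485  0.0178 -0.9987]
```

Emit:
apply_moves(
  claw=[0.45,0.45,0.45,0.45,0.45,0.45,0.45,0.45],
  slide=[
    [0,0,0.005],
    [0,0,0.02],
    [0,0,0.04],
    [0,0,0.06],
    [0,0,0.07],
    [0,0,0.075],
    [0,0,0.075],
    [0,0,0.075],
  ],
  roll=[0,0,0,0,0,0,0,0],
)

```text
t: 13.28
tool_pos: [0.4604, -0.0153, 0.2445]
eef_rot: [-0.706, 0.708, 0.024, -0.011]
wrist_force: [0.8, 0.6, -0.4]
grip_width: 0.0666
```

```bash
python3 tv.py
```

```text
t 13.28 pos [ 0.4604 -0.0153  0.2445] jawyaw -90.18 tilt 0.0527 F [ 0.79  0.58 -0.39] T [ 0.053 -0.019  0.035] w 0.0666
[-0.0495  0.0181 -0.9986]
```

Emit:
apply_moves(
  claw=[0.45],
  slide=[
    [0,0,-0.041],
  ],
  roll=[0],
)

```text
t: 13.37
tool_pos: [0.4651, -0.0167, 0.2094]
eef_rot: [-0.706, 0.708, 0.018, -0.008]
wrist_force: [1.3, -0.1, 0.0]
grip_width: 0.0664
```

```bash
python3 tv.py
```

```text
t 13.37 pos [ 0.4651 -0.0167  0.2094] jawyaw -90.17 tilt 0.0389 F [ 1.33 -0.14  0.03] T [-0.003 -0.079 -0.009] w 0.0664
[-0.0363  0.0141 -0.9992]
```

Emit:
apply_moves(
  claw=[0.45,0.45,0.45,0.45,0.45,0.45,0.45,0.45],
  slide=[
    [0,0,0],
    [0,0,0.01],
    [0,0,0.02],
    [0,0,0.03],
    [0,0,0.035],
    [0,0,0.04],
    [0,0,0.04],
    [0,0,0.04],
  ],
  roll=[0,0,0,0,0,0,0,0],
)

```text
t: 14.03
tool_pos: [0.4654, -0.0168, 0.2502]
eef_rot: [-0.706, 0.708, 0.017, -0.008]
wrist_force: [-1.4, 0.1, 0.1]
grip_width: 0.067
```

```bash
python3 tv.py
```

```text
t 14.03 pos [ 0.4654 -0.0168  0.2502] jawyaw -90.16 tilt 0.0375 F [-1.42  0.13  0.13] T [ 0.02   0.043 -0.033] w 0.0670
[-0.0349  0.0137 -0.9993]
```

Emit:
apply_moves(
  claw=[0.45],
  slide=[
    [0,0,-0.041],
  ],
  roll=[0],
)

```text
t: 14.12
tool_pos: [0.4705, -0.0183, 0.2162]
eef_rot: [-0.706, 0.708, 0.01, -0.004]
wrist_force: [0.9, -0.9, 0.3]
grip_width: 0.0667
```

Emit:
apply_moves(
  claw=[0.45,0.45,0.45,0.45,0.45,0.45,0.45],
  slide=[
    [0,0.01,0],
    [0.01,0.02,0.01],
    [0.02,0.03,0.02],
    [0.02,0.04,0.03],
    [0.02,0.05,0.04],
    [0.02,0.05,0.04],
    [0.02,0.05,0.04],
  ],
  roll=[0,0,0,0,0,0,0],
)

```text
t: 14.7
tool_pos: [0.4906, 0.0322, 0.2573]
eef_rot: [-0.707, 0.707, 0.01, -0.004]
wrist_force: [-0.9, -0.1, 0.1]
grip_width: 0.0667
```

```bash
python3 tv.py
```

```text
t 14.70 pos [0.4906 0.0322 0.2573] jawyaw -90.07 tilt 0.0205 F [-0.91 -0.09  0.14] T [0.057 0.013 0.001] w 0.0667
[-0.0186  0.0086 -0.9998]
```

Emit:
apply_moves(
  claw=[0.45],
  slide=[
    [0,0,-0.041],
  ],
  roll=[0],
)

```text
t: 14.78
tool_pos: [0.4955, 0.0312, 0.2235]
eef_rot: [-0.707, 0.707, 0.003, 0.001]
wrist_force: [0.9, -0.8, 2.1]
grip_width: 0.0664
```

Emit:
apply_moves(
  claw=[0.45,0.45,0.45,0.45,0.45,0.45,0.45],
  slide=[
    [0,0,0],
    [0,0,0.01],
    [0,0,0.02],
    [0,0,0.03],
    [0,0,0.04],
    [0,0,0.04],
    [0,0,0.04],
  ],
  roll=[0,0,0,0,0,0,0],
)

```text
t: 15.37
tool_pos: [0.4965, 0.0309, 0.2656]
eef_rot: [-0.707, 0.707, 0.002, 0.002]
wrist_force: [0.6, -0.7, 0.5]
grip_width: 0.0665
```

```bash
python3 tv.py
```

```text
t 15.37 pos [0.4965 0.0309 0.2656] jawyaw -90.05 tilt 0.0048 F [ 0.61 -0.73  0.49] T [0.07  0.023 0.042] w 0.0665
[ 2.0e-04  4.7e-03 -1.0e+00]
```

Tilt is now 0.005 rad. Now down over case 2 at (0.504, 0.039), then grip and lift.

Emit:
apply_moves(
  claw=[0.45,0.45,0.45,0.45,0.45,0.45,0.45,0.45,0.45,0.45,0.45,0.45,0.45],
  slide=[
    [0.003,0.004,-0.01],
    [0.007,0.008,-0.03],
    [0.007,0.008,-0.065],
    [0.007,0.008,-0.1],
    [0.007,0.008,-0.135],
    [0.007,0.008,-0.17],
    [0.007,0.008,-0.2],
    [0.007,0.008,-0.22],
    [0.007,0.008,-0.235],
    [0.007,0.008,-0.246],
    [0.007,0.008,-0.253],
    [0.007,0.008,-0.253],
    [0.007,0.008,-0.253],
  ],
  roll=[0,0,0,0,0,0,0,0,0,0,0,0,0],
)

```text
t: 16.45
tool_pos: [0.5037, 0.039, 0.0127]
eef_rot: [-0.707, 0.707, 0.002, 0.002]
wrist_force: [0.6, 0.7, -0.0]
grip_width: 0.0666
```

```bash
python3 -c "
from w import *
s,d=wrist('w8'); show(s)"
```

```text
t 16.45 pos [0.5037 0.039  0.0127] jawyaw -90.04 tilt 0.0048 F [ 0.62  0.72 -0.03] T [ 0.021 -0.008  0.039] w 0.0666
```

View pics/w8.png

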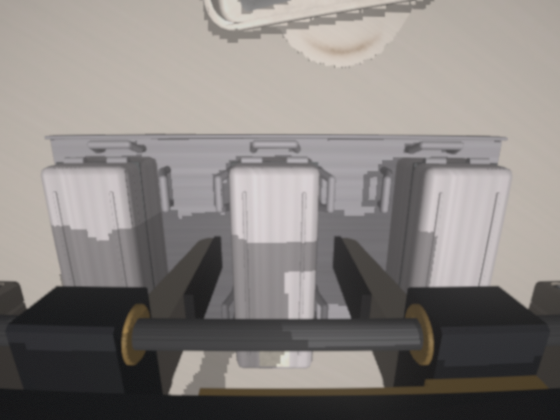

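The fingers straddle case 2 at (276,260). I grip, lift, and shake with the last motion ending forward, letting it settle before the call ends.

Emit:
apply_moves(
  claw=[-1,-1,-1,-1,-1,-1,-1,-1],
  slide=[
    [0,0,0],
    [0,0,0],
    [0,0,0],
    [0,0,0],
    [0,0,0],
    [0,0,0],
    [0,0,0],
    [0,0,0],
  ],
  roll=[0,0,0,0,0,0,0,0],
  squeeze=50,
)

```text
t: 17.17
tool_pos: [0.5049, 0.0392, 0.0141]
eef_rot: [-0.707, 0.707, 0.001, 0.003]
wrist_force: [-1.1, 3.1, 6.1]
grip_width: 0.042
```

Emit:
apply_moves(
  claw=[-1,-1,-1,-1,-1,-1,-1,-1,-1,-1,-1,-1],
  slide=[
    [0,0,0.01],
    [0,0,0.03],
    [0,0,0.06],
    [0,0,0.09],
    [0,0,0.12],
    [0,0,0.15],
    [0,0,0.17],
    [0,0,0.18],
    [0,0,0.18],
    [0,0,0.18],
    [0,0,0.18],
    [0,0,0.18],
  ],
  roll=[0,0,0,0,0,0,0,0,0,0,0,0],
)

```text
t: 18.17
tool_pos: [0.5034, 0.0394, 0.1917]
eef_rot: [-0.707, 0.707, 0.003, 0.001]
wrist_force: [-0.1, -0.2, -4.4]
grip_width: 0.0415
```

```bash
python3 -c "
from tq import *; meas('c2 pre',5)"
```

```text
t 18.37 pos [0.5044 0.0393 0.1931] jawyaw -90.06 tilt 0.0054 F [ 0.32  0.93 -3.58] T [ 0.018 -0.021  0.036] w 0.0415
c2 pre F [ 0.131  0.149 -3.755] T [ 0.0278 -0.0011  0.0079] sd [0.0193 0.0271 0.0348] eff [ 1.0000e-03 -3.3513e+01 -3.3674e+01  4.9000e-02 -6.6000e-02 -0.0000e+00]
```

Emit:
apply_moves(
  claw=[-1,-1,-1,-1,-1,-1,-1,-1,-1,-1,-1,-1,-1,-1,-1,-1],
  slide=[
    [0.04,0,0],
    [0.08,0,0],
    [0.04,0,0],
    [0,0,0],
    [0.04,0,0],
    [0.08,0,0],
    [0.04,0,0],
    [0.03,0,0],
    [0.02,0,0],
    [0.01,0,0],
    [0,0,0],
    [0,0,0],
    [0,0,0],
    [0,0,0],
    [0,0,0],
    [0,0,0],
  ],
  roll=[0,0,0,0,0,0,0,0,0,0,0,0,0,0,0,0],
)

```text
t: 19.75
tool_pos: [0.505, 0.0392, 0.1935]
eef_rot: [-0.707, 0.707, 0.001, 0.003]
wrist_force: [-0.4, 0.9, -2.9]
grip_width: 0.0417
```

```bash
python3 -c "
from tq import *; meas('c2 after +x',5)"
```

```text
t 19.95 pos [0.5047 0.0392 0.1933] jawyaw -90.05 tilt 0.0055 F [-0.01  0.42 -3.61] T [ 0.071  0.065 -0.039] w 0.0421
c2 after +x F [-0.133  0.091 -3.717] T [ 0.0287  0.0071 -0.0241] sd [0.0238 0.0332 0.03  ] eff [ -0.    -33.466 -33.699   0.05   -0.076  -0.   ]
```

Emit:
apply_moves(
  claw=[-1,-1,-1,-1,-1,-1,-1,-1,-1,-1,-1,-1,-1,-1,-1,-1],
  slide=[
    [-0.04,0,0],
    [-0.08,0,0],
    [-0.04,0,0],
    [0,0,0],
    [-0.04,0,0],
    [-0.08,0,0],
    [-0.04,0,0],
    [-0.03,0,0],
    [-0.02,0,0],
    [-0.01,0,0],
    [0,0,0],
    [0,0,0],
    [0,0,0],
    [0,0,0],
    [0,0,0],
    [0,0,0],
  ],
  roll=[0,0,0,0,0,0,0,0,0,0,0,0,0,0,0,0],
)

```text
t: 21.33
tool_pos: [0.5043, 0.0393, 0.1933]
eef_rot: [-0.707, 0.707, 0.001, 0.002]
wrist_force: [-0.1, 0.5, -3.5]
grip_width: 0.0417
```

```bash
python3 -c "
from tq import *; meas('c2 after -x',5); wrist('w9')"; python3 tv.py
```

```text
t 21.53 pos [0.5046 0.0392 0.1935] jawyaw -90.06 tilt 0.0055 F [-0.65  0.33 -3.57] T [0.039 0.013 0.015] w 0.0418
c2 after -x F [-0.298  0.323 -3.482] T [ 0.0187  0.0082 -0.0067] sd [0.0193 0.0286 0.0145] eff [-1.0000e-03 -3.3386e+01 -3.3657e+01  5.1000e-02 -7.2000e-02 -1.0000e-03]
t 21.63 pos [0.5046 0.0392 0.1934] jawyaw -90.06 tilt 0.0055 F [ 0.9  -0.68 -4.19] T [ 0.003  0.044 -0.017] w 0.0418
[ 0.0017  0.0052 -1.    ]
```

View pics/w9.png

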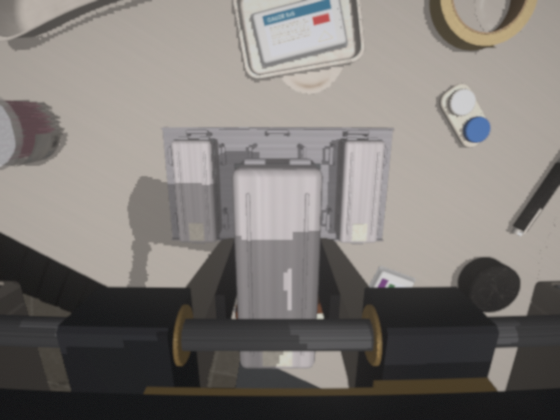

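Torque y is steady (−0.001, 0.007, 0.008, where a rattle would give ±0.069), so case 2 is quiet. I put it back.

Emit:
apply_moves(
  claw=[-1,-1,-1,-1,-1,-1,-1,-1,-1,-1,-1,-1,-1],
  slide=[
    [0,0,-0.01],
    [0,0,-0.035],
    [0,0,-0.065],
    [0,0,-0.095],
    [0,0,-0.12],
    [0,0,-0.14],
    [0,0,-0.155],
    [0,0,-0.165],
    [0,0,-0.172],
    [0,0,-0.177],
    [0,0,-0.18],
    [0,0,-0.18],
    [0,0,-0.18],
  ],
  roll=[0,0,0,0,0,0,0,0,0,0,0,0,0],
)

```text
t: 22.72
tool_pos: [0.5056, 0.0391, 0.0143]
eef_rot: [-0.707, 0.707, 0.0, 0.003]
wrist_force: [0.3, 0.1, -3.4]
grip_width: 0.0417
```

```bash
python3 -c "
from tq import *; meas('place',2)"
```

```text
t 22.77 pos [0.5055 0.0391 0.0142] jawyaw -90.06 tilt 0.0062 F [-0.1  -0.23 -3.31] T [0.01  0.01  0.046] w 0.0418
place F [ 0.093 -0.046 -3.359] T [0.0319 0.0009 0.0047] sd [0.0221 0.0093 0.0415] eff [ 1.5000e-02 -3.7085e+01 -2.7123e+01  4.0000e-02 -4.3000e-02  0.0000e+00]
```

Emit:
apply_moves(
  claw=[-1,-1,-1,0,0.2,0.45,0.45,0.45,0.45],
  slide=[
    [-0.0005,0,-0.001],
    [-0.0005,0,-0.002],
    [-0.0005,0,-0.002],
    [-0.0005,0,-0.002],
    [-0.0005,0,-0.002],
    [-0.0005,0,-0.002],
    [-0.0005,0,-0.002],
    [-0.0005,0,-0.002],
    [-0.0005,0,-0.002],
  ],
  roll=[0,0,0,0,0,0,0,0,0],
)

```text
t: 23.57
tool_pos: [0.5049, 0.0391, 0.012]
eef_rot: [-0.707, 0.707, 0.0, 0.003]
wrist_force: [-0.4, 0.7, 0.2]
grip_width: 0.0667
```

Emit:
apply_moves(
  claw=[0.45,0.45,0.45,0.45,0.45,0.45,0.45,0.45,0.45,0.45,0.45,0.45,0.45],
  slide=[
    [0,0,0.01],
    [0,0,0.03],
    [0,0,0.06],
    [0,0,0.09],
    [0,0,0.12],
    [0,0,0.15],
    [0,0.02,0.17],
    [0,0.04,0.18],
    [0,0.06,0.18],
    [0,0.075,0.18],
    [0,0.087,0.18],
    [0,0.087,0.18],
    [0,0.087,0.18],
  ],
  roll=[0,0,0,0,0,0,0,0,0,0,0,0,0],
)

```text
t: 24.65
tool_pos: [0.5048, 0.1262, 0.1921]
eef_rot: [0.707, -0.707, -0.0, -0.003]
wrist_force: [0.3, -0.4, 0.5]
grip_width: 0.0664
```

```bash
python3 -c "
from tops import *
tops('w10')"; python3 tv.py
```

```text
t 24.65 pos [0.5048 0.1262 0.1921] jawyaw -89.99 tilt 0.0056 F [ 0.31 -0.35  0.55] T [-0.018  0.002 -0.029] w 0.0664
[103 118  25  45 413] [559.  292.1] [19.9 46.6] 76.2 z 0.0451 slope [-0.0921 -0.2674]
[ 256  140   41  105 4109] [504.2 126.3] [ 42.2 113.9] 89.8 z 0.0463 slope [-0.0043  0.0006]
[ 337  140   47  105 4096] [504.6  37.6] [114.1  42.8] 0.1 z 0.0464 slope [-0.0053 -0.0269]
[ 415  142   54  102 4166] [504.5 -50.1] [111.7  42.7] 0.5 z 0.0463 slope [-0.0017 -0.0621]
[306 308  45  11 406] [356.2  63.7] [13. 53.] 1.9 z 0.0408 slope [-0.2489 -0.0308]
t 24.70 pos [0.5048 0.1256 0.192 ] jawyaw -90.05 tilt 0.0055 F [-0.06 -0.56 -0.47] T [ 0.011  0.004 -0.001] w 0.0667
[ 0.0032  0.0044 -1.    ]
```

View pics/w10.png

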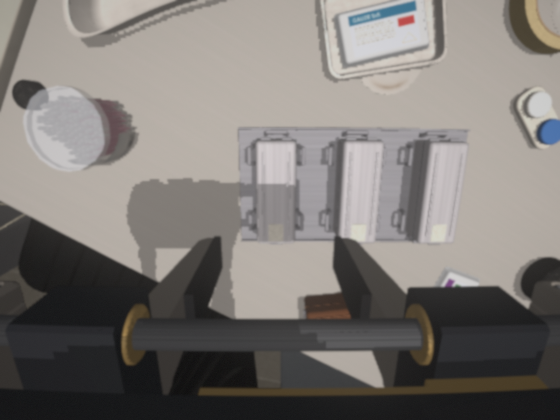

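Cases 2 and 3 are home, with tops at 0.0464 and 0.0463, same as case 1. Now case 1 at (276,190), world (0.504, 0.1265).

Emit:
apply_moves(
  claw=[0.45,0.45,0.45,0.45,0.45,0.45,0.45,0.45,0.45,0.45,0.45],
  slide=[
    [-0.001,0.001,-0.01],
    [-0.001,0.001,-0.03],
    [-0.001,0.001,-0.065],
    [-0.001,0.001,-0.1],
    [-0.001,0.001,-0.13],
    [-0.001,0.001,-0.15],
    [-0.001,0.001,-0.165],
    [-0.001,0.001,-0.174],
    [-0.001,0.001,-0.179],
    [-0.001,0.001,-0.179],
    [-0.001,0.001,-0.179],
  ],
  roll=[0,0,0,0,0,0,0,0,0,0,0],
)

```text
t: 25.62
tool_pos: [0.5044, 0.1264, 0.0135]
eef_rot: [-0.707, 0.708, 0.0, 0.003]
wrist_force: [0.5, 0.7, 1.1]
grip_width: 0.0667
```

```bash
python3 -c "
from w import *
s,d=wrist('w11'); show(s)"
```

```text
t 25.62 pos [0.5044 0.1264 0.0135] jawyaw -90.07 tilt 0.0061 F [0.48 0.65 1.05] T [0.063 0.002 0.007] w 0.0667
```

View pics/w11.png

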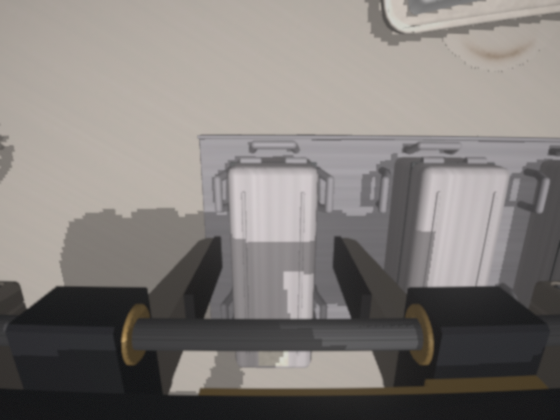

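The fingers straddle case 1 at (274,260). I grip, lift and shake.

Emit:
apply_moves(
  claw=[-1,-1,-1,-1,-1,-1,-1,-1],
  slide=[
    [0,0,0],
    [0,0,0],
    [0,0,0],
    [0,0,0],
    [0,0,0],
    [0,0,0],
    [0,0,0],
    [0,0,0],
  ],
  roll=[0,0,0,0,0,0,0,0],
  squeeze=55,
)

```text
t: 26.33
tool_pos: [0.5054, 0.127, 0.0147]
eef_rot: [-0.707, 0.708, -0.0, 0.004]
wrist_force: [-0.8, 3.6, 4.5]
grip_width: 0.0417
```

Emit:
apply_moves(
  claw=[-1,-1,-1,-1,-1,-1,-1,-1,-1,-1,-1,-1],
  slide=[
    [0,0,0.01],
    [0,0,0.03],
    [0,0,0.06],
    [0,0,0.09],
    [0,0,0.12],
    [0,0,0.15],
    [0,0,0.17],
    [0,0,0.18],
    [0,0,0.18],
    [0,0,0.18],
    [0,0,0.18],
    [0,0,0.18],
  ],
  roll=[0,0,0,0,0,0,0,0,0,0,0,0],
)

```text
t: 27.33
tool_pos: [0.5039, 0.1269, 0.1923]
eef_rot: [-0.707, 0.708, 0.001, 0.002]
wrist_force: [0.4, -0.7, -3.8]
grip_width: 0.0414
```

```bash
python3 -c "
from tq import *; meas('c1 pre',5)"
```

```text
t 27.53 pos [0.5048 0.127  0.1937] jawyaw -90.07 tilt 0.0068 F [-0.18 -0.67 -3.47] T [ 0.023  0.049 -0.025] w 0.0417
c1 pre F [-0.029  0.024 -3.639] T [0.0099 0.0065 0.0176] sd [0.019  0.0368 0.0373] eff [ 0.0000e+00 -3.4890e+01 -3.3607e+01  3.4000e-02 -9.0000e-02 -0.0000e+00]
```

Emit:
apply_moves(
  claw=[-1,-1,-1,-1,-1,-1,-1,-1,-1,-1,-1,-1,-1,-1,-1,-1],
  slide=[
    [0.04,0,0],
    [0.08,0,0],
    [0.04,0,0],
    [0,0,0],
    [0.04,0,0],
    [0.08,0,0],
    [0.04,0,0],
    [0.03,0,0],
    [0.02,0,0],
    [0.01,0,0],
    [0,0,0],
    [0,0,0],
    [0,0,0],
    [0,0,0],
    [0,0,0],
    [0,0,0],
  ],
  roll=[0,0,0,0,0,0,0,0,0,0,0,0,0,0,0,0],
)

```text
t: 28.92
tool_pos: [0.5055, 0.1269, 0.1941]
eef_rot: [-0.707, 0.708, -0.0, 0.004]
wrist_force: [-0.1, 0.5, -2.6]
grip_width: 0.0415
```

```bash
python3 -c "
from tq import *; meas('c1 after +x',5)"
```

```text
t 29.12 pos [0.5052 0.1269 0.194 ] jawyaw -90.07 tilt 0.0073 F [-0.28  0.21 -3.95] T [ 0.01   0.007 -0.069] w 0.0416
c1 after +x F [ 0.018 -0.182 -3.784] T [ 0.036   0.0357 -0.0191] sd [0.0371 0.0391 0.0277] eff [ 2.0000e-03 -3.4889e+01 -3.3678e+01  3.6000e-02 -1.4600e-01 -1.0000e-03]
```

Emit:
apply_moves(
  claw=[-1,-1,-1,-1,-1,-1,-1,-1,-1,-1,-1,-1,-1,-1,-1,-1],
  slide=[
    [-0.04,0,0],
    [-0.08,0,0],
    [-0.04,0,0],
    [0,0,0],
    [-0.04,0,0],
    [-0.08,0,0],
    [-0.04,0,0],
    [-0.03,0,0],
    [-0.02,0,0],
    [-0.01,0,0],
    [0,0,0],
    [0,0,0],
    [0,0,0],
    [0,0,0],
    [0,0,0],
    [0,0,0],
  ],
  roll=[0,0,0,0,0,0,0,0,0,0,0,0,0,0,0,0],
)

```text
t: 30.5
tool_pos: [0.5047, 0.127, 0.1939]
eef_rot: [-0.707, 0.707, 0.0, 0.004]
wrist_force: [0.4, -0.5, -3.7]
grip_width: 0.0417
```

```bash
python3 -c "
from tq import *; meas('c1 after -x',5); wrist('w12')"; python3 tv.py
```

```text
t 30.70 pos [0.505 0.127 0.194] jawyaw -90.06 tilt 0.0072 F [-0.78 -0.12 -4.2 ] T [-0.009 -0.035 -0.059] w 0.0416
c1 after -x F [ 0.057 -0.053 -3.553] T [ 0.0109 -0.0454  0.0042] sd [0.0304 0.0121 0.0408] eff [-3.0000e-03 -3.4702e+01 -3.3528e+01  4.1000e-02 -3.2000e-02 -0.0000e+00]
t 30.80 pos [0.5051 0.1269 0.194 ] jawyaw -90.07 tilt 0.0073 F [ 1.14  0.07 -2.66] T [ 0.024 -0.07   0.001] w 0.0417
[ 0.0051  0.0052 -1.    ]
```

View pics/w12.png

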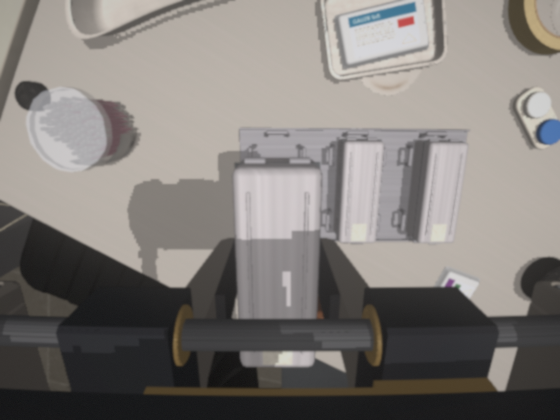

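Torque y swings from +0.036 to −0.045 N m, and joint 5 effort changes by 0.114, so case 1 rattles. Now I locate the tray middle precisely.

```bash
python3 - <<'E'
import pickle,cv2,numpy as np
from h import *
from w import wrist
for tag,box in (("top0",(120,182,270,355)),("w10",(0,90,300,460)),("w8",None)):
    if box is None: continue
    d=pickle.load(open(tag+".pkl","rb")); P=cloud(d); a,b,c,e=box
    Q=P[a:b,c:e].reshape(-1,3); Q=Q[(Q[:,2]>.0105)&(Q[:,2]<.022)&(Q[:,0]>.62)&(Q[:,0]<.75)&(Q[:,1]>-.07)&(Q[:,1]<.11)]
    r=cv2.minAreaRect((Q[:,:2]*1000).astype(np.float32)); print(tag,len(Q),r)
    vis=np.zeros(P.shape[:2],np.uint8)
d=pickle.load(open("top0.pkl","rb"))
c=d["frame"][115:185,265:360,::-1]; cv2.imwrite("pics/tray.png",cv2.resize(c,None,fx=8,fy=8,interpolation=cv2.INTER_CUBIC))
E
```

```text
top0 1008 ((676.5241088867188, 19.02526092529297), (92.49423217773438, 123.81583404541016), 9.394879341125488)
w10 5399 ((668.9790649414062, 14.067306518554688), (77.02399444580078, 127.16146850585938), 8.75952434539795)
```

View pics/tray.png

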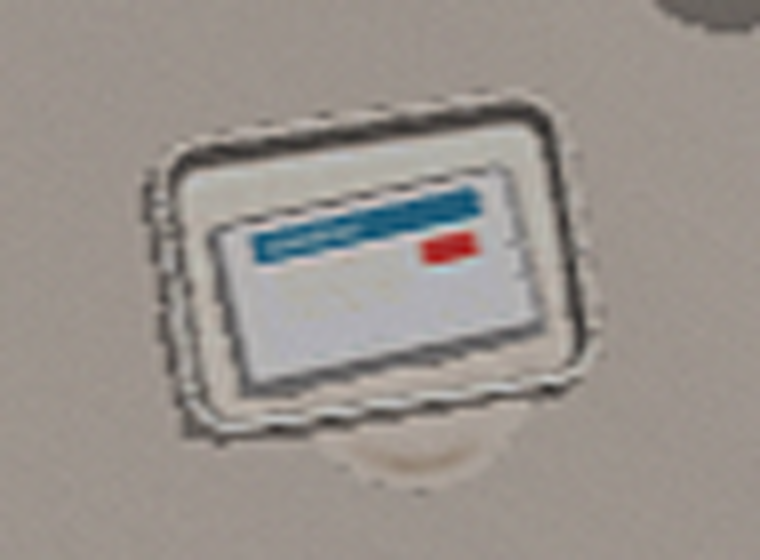

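The top camera gives a tray rim rectangle of 92.5 x 124 mm, centred at (0.6765, 0.019). I move gently over it.

Emit:
apply_moves(
  claw=[-1,-1,-1,-1,-1,-1,-1,-1,-1,-1,-1,-1,-1,-1,-1,-1,-1,-1,-1,-1],
  slide=[
    [0.005,-0.003,0],
    [0.015,-0.009,0],
    [0.03,-0.018,0],
    [0.045,-0.028,0],
    [0.06,-0.038,0],
    [0.075,-0.048,0],
    [0.09,-0.058,-0.005],
    [0.105,-0.068,-0.01],
    [0.12,-0.077,-0.015],
    [0.135,-0.086,-0.02],
    [0.147,-0.094,-0.025],
    [0.157,-0.1,-0.03],
    [0.164,-0.105,-0.035],
    [0.169,-0.108,-0.04],
    [0.172,-0.11,-0.043],
    [0.172,-0.11,-0.044],
    [0.172,-0.11,-0.044],
    [0.172,-0.11,-0.044],
    [0.172,-0.11,-0.044],
    [0.172,-0.11,-0.044],
  ],
  roll=[0,0,0,0,0,0,0,0,0,0,0,0,0,0,0,0,0,0,0,0],
  squeeze=55,
)

```text
t: 32.47
tool_pos: [0.6771, 0.0173, 0.1506]
eef_rot: [-0.707, 0.707, -0.0, 0.004]
wrist_force: [0.2, -0.7, -4.0]
grip_width: 0.0414
```

```bash
python3 - <<'E'
from tq import *; from h import *
meas('final',5)
s,d=wrist('w13')
for n in ('top','side'):
    d=optics.read_camera(n); pickle.dump(d,open(n+"13.pkl","wb")); cv2.imwrite(f'pics/{n}13.png',d['frame'][:,:,::-1])
    P=cloud(d); z=P[...,2]
    if n=='top':
        for i,(a,b) in enumerate(((.172,.195),(.037,.056))):
            m=((z>a)&(z<b)).astype(np.uint8); N,l,st,ce=cv2.connectedComponentsWithStats(m)
            for k in range(1,N):
                if st[k,4]<150: continue
                ys,xs=np.where(l==k); Q=P[ys,xs]; r=cv2.minAreaRect((Q[:,:2]*1000).astype(np.float32))
                c=np.linalg.lstsq(np.c_[Q[:,:2],np.ones(len(Q))],Q[:,2],rcond=None)[0]
                if .4<r[0][0]/1000<.8: print(st[k],np.round(r[0]),np.round(r[1]),r[2],np.median(Q[:,2]).round(4),c[:2].round(3))
E
python3 tv.py
```

```text
t 32.67 pos [0.6771 0.0171 0.1503] jawyaw -90.06 tilt 0.0074 F [-0.15  0.18 -3.29] T [ 0.014 -0.068 -0.06 ] w 0.0418
final F [ 0.026  0.069 -3.228] T [ 0.0201 -0.0709 -0.0242] sd [0.0199 0.0398 0.0328] eff [ 7.0000e-03 -5.1931e+01 -3.3444e+01  4.7000e-02 -2.6000e-02 -0.0000e+00]
[ 452  157   58   50 1109] [ 594. -372.] [115.  75.] 63.27826690673828 0.0542 [ 0.043 -0.036]
[335 194  14  50 508] [503. -54.] [ 30. 113.] 88.01004791259766 0.0473 [0.006 0.029]
t 32.87 pos [0.6771 0.017  0.15  ] jawyaw -90.07 tilt 0.0073 F [-1.17  0.87 -3.56] T [ 0.001 -0.029  0.015] w 0.0416
[ 0.0052  0.0051 -1.    ]
```

View pics/top13.png

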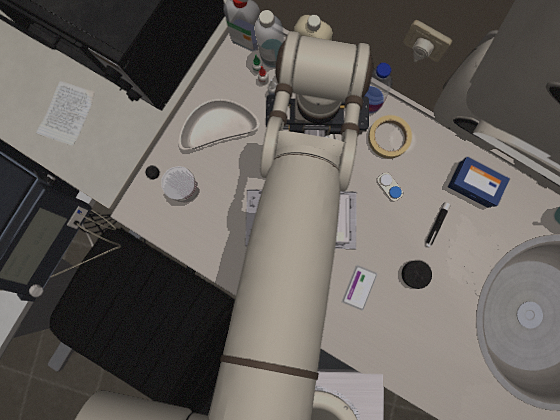

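View pics/side13.png

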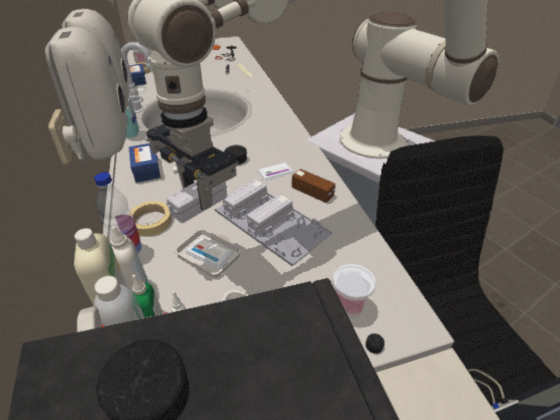

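View pics/w13.png

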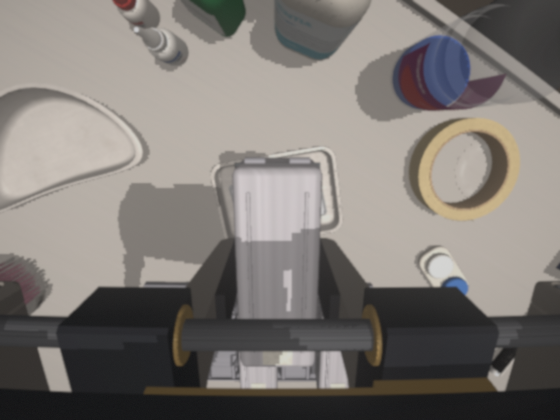

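The wrist view shows the tray, with edges at about 213 and 338, centred under the case at about 278. The side view shows the case level and the other two cases home in the rack. Last check is the fore-aft position from the wrist view's far rim and the case's own depth.

```bash
python3 - <<'E'
import pickle,numpy as np,cv2
from h import *
d=pickle.load(open("w13.pkl","rb"))
print(ray_plane(d,[[213,170],[334,149],[340,222]],.016).round(4))
P=cloud(d); Q=P[165:300,240:316].reshape(-1,3); Q=Q[(Q[:,2]>.17)&(Q[:,2]<.2)]
c=np.linalg.lstsq(np.c_[Q[:,:2],np.ones(len(Q))],Q[:,2],rcond=None)[0]
print(len(Q),np.percentile(Q,[1,50,99],axis=0).round(4),c[:2])
E
python3 tv.py
```

```text
[[ 0.7057  0.0794  0.016 ]
 [ 0.7262 -0.0394  0.016 ]
 [ 0.6515 -0.0492  0.016 ]]
10219 [[ 0.6665 -0.003   0.1775]
 [ 0.7024  0.0152  0.1818]
 [ 0.7331  0.0329  0.1834]] [-0.0112905   0.00457201]
t 32.87 pos [0.6771 0.017  0.15  ] jawyaw -90.07 tilt 0.0073 F [-1.17  0.87 -3.56] T [ 0.001 -0.029  0.015] w 0.0416
[ 0.0052  0.0051 -1.    ]
```

```bash
python3 -c "
from workcell import r
print(r.sign_off())"
```

```text
the job is handed in; nothing more can be done
None
```

The rattling case is case 1, from the left place. I handed the job in at about 33 s, still holding that case over the middle of the tray.

**Finding it:** I took out and shook the cases in the order 3, 2, 1. For cases 3 and 2 the wrist moment about y changed by no more than about 0.01 N m across the shakes. For case 1 it swung from +0.036 to −0.045 N m, and the wrist joint's effort moved with it.

**Quiet cases:** Cases 2 and 3 went back in the rack, with their tops level with the case I had not yet touched (0.046 m, slightly under the nominal 0.047). The final side view shows both in place, though the arm hid most of the rack from the top camera.

**Final hold:**
- **Height:** the case centre is about 0.161 m above the worktop, so its underside is about 14 cm above the tray floor.
- **Level:** the tool is tilted 0.007 rad and the top of the case slopes about 0.01 rad.
- **Centring:** the case is centred at about (0.677, 0.016). The top camera puts the tray centre at (0.6765, 0.019) and the wrist camera at about (0.671, 0.012), so they differ by about 9 mm. I aimed between the two in y and at the top camera's figure in x.

**One slip:** starting moves mid-motion tilted the tool, by 0.02 rad while I put case 3 back and up to 0.08 rad with the gripper empty. I corrected it to 0.005 rad before picking up case 2.

I saw no contact with the tray or the other objects.

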